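# Cap and close the vial box

### The job

Some of the blue snap caps on the vials in the sloping box stand proud: first press every proud cap fully home. Then lay the green lid on the box, between its corner guides, and press it down until it is home at both ends under the snap catches. Leave the other things on the bench where they stand.

Things in the scene. Friction and masses are not known exactly. Their poses are not given: they have to be found in the camera images.
- vial_box: White open box fixed on a sloping grey metal stand, 92 (x) x 170 (y) x 44 mm to its rim. Origin: centre of its underside. z: normal of the slope, tilted 30 degrees from vertical towards the robot's left; y: level, along its length; x: up the slope. Six capped vials stand along z in two rows at x = -20 and +20 mm, y = -42, 0, +42 mm; which vial stands where varies.
- box_seat (a point): Where the middle of the lid's underside rests when home: centre of the box's mouth, on its rim (z = 44 mm in the vial_box frame, same axes), lid's length along y, either way round. White corner guides, flared at the top, reach 25 mm above the rim and locate the lid with 2.5 mm of play each way in x, 2 mm in y.
- catch_l_nose (a point): Tip of the black sprung snap catch at the box's +y end (x = 0, y = 74.5 mm, z = 50.7 mm in the vial_box frame); its nose, 20 mm wide, is ramped 45 degrees above and below and reaches 3.5 mm over the lid's end. A lid laid between the guides rests on the two noses, about 10 mm above the rim; pushed down with 5 to 15 N per end it passes the nose, which springs back over it.
- catch_r_nose (a point): The same at the box's -y end (y = -74.5 mm).
- lid_handle (a point): Middle of the black bar handle of the loose green lid, 26 mm above the lid's underside. The lid is a plate 90 (x) x 156 (y) x 4 mm, 0.15 kg, lying flat on the worktop; the handle is 60 mm long along the lid's x, 14 mm thick along y, and its top is 35 mm above the underside. Axes are the lid's: z up out of the handle, y along its length.
- lid_end_l (a point): Point on the lid's upper face, 4 mm above its underside, on its centre line, 66 mm from its middle towards its +y end: centre of the black press pad there. With the lid home it is at z = 48 mm in the vial_box frame.
- lid_end_r (a point): The same on the lid's -y end.
- cap_a_top (a point): Centre of the top of vial a's blue snap cap (diameter 22 mm, 11.5 mm tall). Home, it is at z = 42 mm in the vial_box frame, 2 mm below the rim; standing proud, 48 to 51 mm. It slides stiffly along the vial's axis, z (about 6 N), stays where it is left and stops hard at home. z points out of the cap.
- cap_b_top (a point): Centre of the top of vial b's blue snap cap (diameter 22 mm, 11.5 mm tall). Home, it is at z = 42 mm in the vial_box frame, 2 mm below the rim; standing proud, 48 to 51 mm. It slides stiffly along the vial's axis, z (about 6 N), stays where it is left and stops hard at home. z points out of the cap.
- cap_c_top (a point): Centre of the top of vial c's blue snap cap (diameter 22 mm, 11.5 mm tall). Home, it is at z = 42 mm in the vial_box frame, 2 mm below the rim; standing proud, 48 to 51 mm. It slides stiffly along the vial's axis, z (about 6 N), stays where it is left and stops hard at home. z points out of the cap.
- cap_d_top (a point): Centre of the top of vial d's blue snap cap (diameter 22 mm, 11.5 mm tall). Home, it is at z = 42 mm in the vial_box frame, 2 mm below the rim; standing proud, 48 to 51 mm. It slides stiffly along the vial's axis, z (about 6 N), stays where it is left and stops hard at home. z points out of the cap.
- cap_e_top (a point): Centre of the top of vial e's blue snap cap (diameter 22 mm, 11.5 mm tall). Home, it is at z = 42 mm in the vial_box frame, 2 mm below the rim; standing proud, 48 to 51 mm. It slides stiffly along the vial's axis, z (about 6 N), stays where it is left and stops hard at home. z points out of the cap.
- cap_f_top (a point): Centre of the top of vial f's blue snap cap (diameter 22 mm, 11.5 mm tall). Home, it is at z = 42 mm in the vial_box frame, 2 mm below the rim; standing proud, 48 to 51 mm. It slides stiffly along the vial's axis, z (about 6 N), stays where it is left and stops hard at home. z points out of the cap.
- wash_bottle: White wash bottle with red top, 81x61x170 mm, loose bystander beside the stand. Origin at the centre of its underside.
- flask: Glass conical flask, 64 mm across, 102 mm tall, loose bystander beside the stand. Origin at the centre of its underside.
- timer: White kitchen timer 58x68x18 mm, loose bystander. Origin at the centre of its underside.
- vial_white: White-capped vial, 23 mm across, 51 mm tall, loose bystander near the lid. Origin at the centre of its underside.
- vial_black: Black-capped vial, 23 mm across, 51 mm tall, loose bystander near the lid. Origin at the centre of its underside.
- ferrules: Small clear box with red lid, 55x78x23 mm, loose bystander. Origin at the centre of its underside.
- lid: The loose green lid as a whole; origin at the centre of its underside, axes as for lid_handle.

How it is judged:
By the outcome, as a careful person would: the job done as asked, in the order asked, and still so for the second after the job is handed in, with the robot touching nothing.
It also fails if it takes over 62 s, if anything falls off the work surface, if the arm or the gripper's body presses on something with over 40 N, if the wrist force passes 120 N, or if a joint passes its speed limit or range.

### The arm

A 6-joint arm with a two-finger parallel gripper is mounted at the origin on a cart in front of the work surface, level with it; the furniture and walls round the work are solid. World frame = base frame: x ahead of the robot, y to its left, z up, the work surface at z = 0. Lengths are in m, angles in rad, forces in N, time in s.
With the tool pointing down it reaches from about 0.35 to 0.975 m from the base axis. Payload 4.9 kg.
Tool frame: the origin (TCP) lies between the finger pads; the fingertips stand robot.tip_reach ahead of it and the grasp point (between the pads) lies 11 mm behind it (robot.tip_reach is the distance from the TCP to the fingertips, in m); z points along the fingers, y is the direction in which the jaws open and shut (so a half turn about z gives the same grasp; the last joint's range is limited). The gripper opens to 85 mm and grips with 20 to 120 N. Pads are 22 mm wide; open, the fingers measure 114 mm over their backs; the gripper's body (76 mm by 85 mm) begins 54 mm behind the grasp point. The pads swing forward as they close: fully open they stand 13 mm farther back than shut.
Start: joints at [-1.425, 0.053, 1.613, -0, 1.476, -0.119], TCP at [0.164, -0.603, 0.239] pointing down, gripper open.
Joint ranges: [-3.01, 3.01], [-1.01, 2.22], [0.06, 2.58], [-1.02, 4.17], [0.09, 2.62], [-3.14, 3.14]. Speed limits (rad/s): [2.57, 2.57, 3.14, 3.14, 3.14, 3.14].

### API

Orientations are given as a rotation vector (axis times angle).
In Python, from cell import monitor, vision, job_done, finder, robot gives the robot as it stands. The module is installed in compiled form; this text tells all that it offers.
- The arm moves only by the tool apply_moves, never from a script. Its argument "deltas" is a list of rows, each a list of 2 entries, a list of its own where there are three numbers: the shift along the tool's x, y, z in mm, then the turn, a rotation vector about the tool's x, y, z in degrees. A call has 1 to 5 rows; each row is the pose to reach, as a shift and turn from the pose measured when the call began, along the tool's axes at that moment; what a row does not reach only later rows make up. A row lasts 1/10 s, in which the tool goes at most 50 mm and 8.59 degrees, less where a joint would pass 70% of its speed; a pose out of reach is approached as far as the arm can. A call with a gripper value outside its range is refused whole. "gripper" is the finger opening in mm, from 0 to 85.4, set as the call begins (left out, the last holds). The fingers move at their own pace and stop on an object; "grip_force" is the grip in N (left out, the last holds). Time passes only in rows, so rows that repeat a pose let the fingers close. It gives the time, the measured TCP pose, the force and the opening at its end, in the units of the state.
- monitor.sense(): the state, without advancing time (a new reading comes with each control period).
- vision.read_camera(name): name is "scene" or "top"; returns the picture (400x640x3 uint8, red, green, blue); there is no depth.
- vision.camera_info(name): a dict with "vertical_fov" (degrees; the focal length in pixels is half the picture's height over the tangent of half this angle, whatever the lens; pixels are square), "cx", "cy" (the principal point, pixels), "pose" (4x4, takes a point from camera to world coordinates). Camera axes: x right, y down, z forward; pixel columns grow to the right and rows downward; lengths in m; the calibration is good to about 2 mm. A picture is of the moment at which its call begins. camera_info takes no time and is no camera call.
- job_done(): hands the job in, once; it reports no verdict.
Trained networks look in the newest picture that a camera, given by its name, has taken for a name from the list of things; names that differ only in an ending like _2 or _b are one class to them, and where a whole thing is asked for, a point or a joint stands for the part that bears it (a point fixed in the world has none). Each returns a list of dicts, best first, with "conf" (0 to 1); they miss things now and then, are a little off and sometimes report something else, mostly with a low value. They report only what shows in the picture. A call takes as long as a camera call.
- finder.recognise(camera, label): "rect" ([left, top, width, height] in pixels, round what is visible of it).
- finder.landmark_of(camera, label): "at" ([column, row] in pixels: a listed point, or the origin of a listed thing).
The state is a dict: "time_s": time; "qpos": joint angles; "joint_velocities": joint speeds; "joint_efforts": joint torques, N m; "eef_pos": TCP position; "tool_rot": TCP orientation; "ft_force": force on the tool from outside, world axes, zero at the start; "ft_torque": the same for the moment, N m; "gripper_width": opening from 0.0 (shut) to 1.0 (fully open).
Only numpy, scipy, OpenCV 4.12 (cv2) and the standard library are available. Lean on these libraries where they do the work, as an engineer would, in place of code of your own. Each camera call takes 0.05 s, during which the arm holds its last target.

## Working session

There is one attempt and no reset: what is moved stays moved. The work goes in short steps, Python scripts to look and compute and a tool call to move; the robot and the scene stay as the last step left them, time stands still between calls to the robot, and variables do not carry over. Pictures are saved under pics/ and viewed, and the job is handed in when it is done.

Besides the shell and the picture viewer there is one more tool, called after "Call:" in YAML: its name, and indented under it one key for each argument. apply_moves: Moves the arm, as the interface text tells. Its arguments: {"type":"object","properties":{"deltas":{"type":"array"},"gripper":{"type":"number"},"grip_force":{"type":"number"}},"required":["deltas"]}

```bash
ls; mkdir -p pics
cat > first.py <<'E'
from cell import monitor, vision, job_done, finder, robot
import cv2, numpy as np
s=monitor.sense(); print({k:(np.round(v,4).tolist() if not isinstance(v,float) else v) for k,v in s.items()})
print(robot.tip_reach)
for c in ['scene','top']:
    im=vision.read_camera(c); cv2.imwrite(f'pics/{c}0.png',im[:,:,::-1])
    i=vision.camera_info(c); print(c,i['vertical_fov'],i['cx'],i['cy'],np.round(i['pose'],4).tolist())
E
python3 first.py
```

```text
pics
{'time_s': 0.0, 'qpos': [-1.425, 0.0534, 1.6143, 0.0, 1.476, -0.119], 'joint_velocities': [-0.001, -0.0006, 0.0011, -0.0013, 0.0005, 0.0009], 'joint_efforts': [-0.0001, -39.3686, -37.017, -0.0002, 0.007, 0.0], 'eef_pos': [0.1635, -0.6026, 0.238], 'tool_rot': [-3.112, -0.4145, 0.0], 'ft_force': [-0.03, -0.0811, 0.3462], 'ft_torque': [-0.0201, -0.0451, -0.009], 'gripper_width': 0.9955517838940504}
0.008
scene 47.40543856324839 319.2747124522779 198.17629167194414 [[-0.6873, -0.4405, 0.5775, -0.1219], [-0.726, 0.3901, -0.5664, 0.5332], [0.0242, -0.8086, -0.5879, 0.7478], [0.0, 0.0, 0.0, 1.0]]
top 47.055576656068816 331.6027279868659 197.2630098970177 [[-0.0232, -0.9922, 0.1225, 0.4232], [-0.9996, 0.0208, -0.0214, -0.098], [0.0187, -0.1229, -0.9922, 1.0606], [0.0, 0.0, 0.0, 1.0]]
```

View pics/scene0.png

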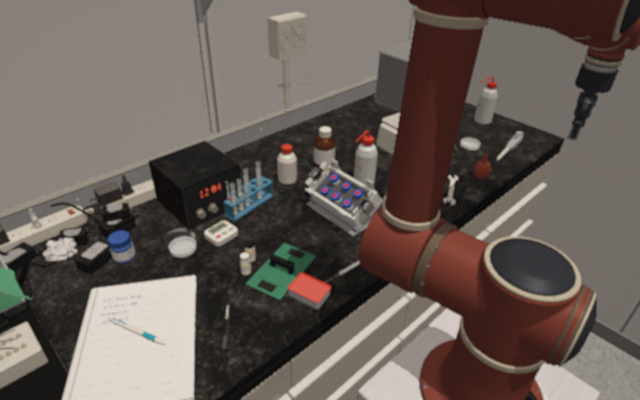

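View pics/top0.png

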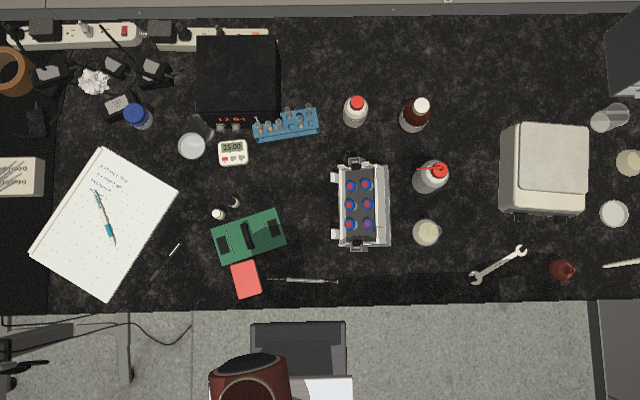

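```bash
cat > h.py <<'E'
from cell import monitor, vision, job_done, finder, robot
import cv2, numpy as np
from scipy.spatial.transform import Rotation as R
from scipy.optimize import least_squares
def cam(c):
    i=vision.camera_info(c); f=200/np.tan(np.radians(i['vertical_fov']/2))
    return f,i['cx'],i['cy'],np.array(i['pose'])
CAM={c:cam(c) for c in ['scene','top']}
def proj(c,P):
    f,cx,cy,T=CAM[c]; p=(np.atleast_2d(P)-T[:3,3])@T[:3,:3]
    return np.c_[cx+f*p[:,0]/p[:,2],cy+f*p[:,1]/p[:,2]]
def ray(c,uv):
    f,cx,cy,T=CAM[c]; d=T[:3,:3]@np.array([(uv[0]-cx)/f,(uv[1]-cy)/f,1]); return T[:3,3],d/np.linalg.norm(d)
def tri(a,b):
    o1,d1=ray('scene',a);o2,d2=ray('top',b)
    A=np.c_[d1,-d2]; t=np.linalg.lstsq(A,o2-o1,rcond=None)[0]
    p,q=o1+d1*t[0],o2+d2*t[1]; return (p+q)/2,np.linalg.norm(p-q)
def onz(c,uv,z):
    o,d=ray(c,uv); return o+d*(z-o[2])/d[2]
E
cat > a.py <<'E'
from h import *
import json
out={}
for c in ['scene','top']:
    vision.read_camera(c)
    for n in ['vial_box','box_seat','catch_l_nose','catch_r_nose','lid_handle','lid_end_l','lid_end_r','cap_a_top','lid','wash_bottle','flask','vial_white','vial_black','ferrules','timer']:
        r=finder.landmark_of(c,n); 
        out[c+':'+n]=[(np.round(x['at'],1).tolist(),round(x['conf'],2)) for x in r][:8]
        print(c,n,out[c+':'+n])
json.dump(out,open('det.json','w'))
for n in ['box_seat','catch_l_nose','catch_r_nose','lid_handle','lid_end_l','lid_end_r','vial_box','lid','wash_bottle','flask','vial_white','vial_black','ferrules']:
    a,b=out['scene:'+n],out['top:'+n]
    if a and b:
        p,e=tri(a[0][0],b[0][0]); print(n,np.round(p,4),round(e,4))
print(monitor.sense()['time_s'])
for c,(x0,y0,x1,y1) in {'scene':(230,140,390,310),'top':(190,140,460,310)}.items():
    im=vision.read_camera(c)[y0:y1,x0:x1]; k=min(800//(x1-x0),600//(y1-y0)); cv2.imwrite(f'pics/{c}1.png',cv2.resize(im,None,fx=k,fy=k,interpolation=cv2.INTER_CUBIC)[:,:,::-1]); print(c,k)
E
python3 a.py
```

```text
scene vial_box [([339.4, 201.1], 0.9)]
scene box_seat [([340.7, 190.2], 0.62)]
scene catch_l_nose [([319.1, 176.4], 0.78)]
scene catch_r_nose [([360.7, 199.8], 0.71)]
scene lid_handle [([279.3, 262.2], 0.88)]
scene lid_end_l [([295.9, 253.9], 0.95), ([345.7, 201.6], 0.67), ([336.3, 195.6], 0.48)]
scene lid_end_r [([295.9, 253.9], 0.95), ([345.7, 201.6], 0.67), ([336.3, 195.6], 0.48)]
scene cap_a_top [([336.9, 194.6], 0.66)]
scene lid [([287.4, 272.3], 0.72), ([221.0, 237.2], 0.61), ([316.9, 174.6], 0.22)]
scene wash_bottle [([360.0, 183.7], 0.56), ([337.7, 193.7], 0.36)]
scene flask []
scene vial_white [([245.7, 271.9], 0.48)]
scene vial_black [([251.0, 254.6], 0.71)]
scene ferrules [([308.8, 293.3], 0.67)]
scene timer [([220.0, 237.2], 0.84)]
top vial_box [([367.6, 204.8], 0.7), ([275.0, 228.0], 0.22)]
top box_seat [([356.0, 204.1], 0.85), ([243.0, 235.0], 0.53)]
top catch_l_nose [([357.4, 167.6], 0.87)]
top catch_r_nose [([357.8, 237.6], 0.61), ([348.0, 186.2], 0.53)]
top lid_handle [([245.2, 237.5], 0.92), ([346.8, 227.6], 0.31)]
top lid_end_l [([216.0, 245.3], 0.9), ([275.1, 227.
[... 240 characters left out ...]
31)]
top vial_white [([219.5, 214.5], 0.67)]
top vial_black [([252.1, 237.5], 0.7), ([233.1, 202.3], 0.48)]
top ferrules [([357.0, 206.5], 0.7)]
top timer [([235.3, 153.7], 0.93)]
box_seat [ 0.5259 -0.1735  0.0796] 0.0067
catch_l_nose [ 0.6073 -0.1774  0.0798] 0.0021
catch_r_nose [ 0.4551 -0.1734  0.0877] 0.0032
lid_handle [0.465  0.0753 0.0295] 0.0023
lid_end_l [0.424  0.1011 0.1081] 0.0593
lid_end_r [0.424  0.1011 0.1081] 0.0593
vial_box [ 0.5367 -0.1973  0.0262] 0.0127
lid [ 0.4645  0.0672 -0.0048] 0.0199
wash_bottle [ 0.5874 -0.3238  0.0006] 0.0055
vial_white [0.5175 0.1362 0.0017] 0.0052
vial_black [0.4889 0.0879 0.0394] 0.0783
ferrules [ 0.5934 -0.1827 -0.3699] 0.0699
1.7
scene 3
top 2
```

View pics/scene1.png

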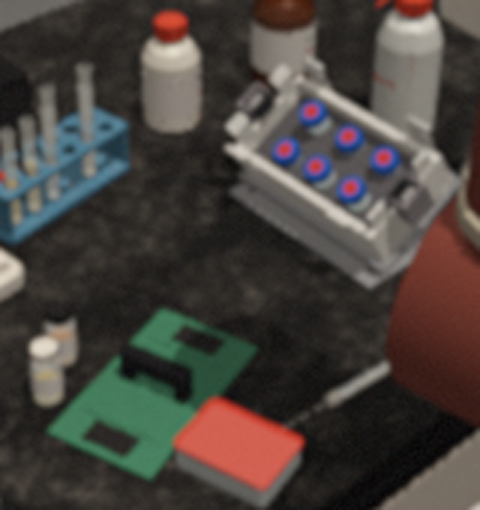

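View pics/top1.png

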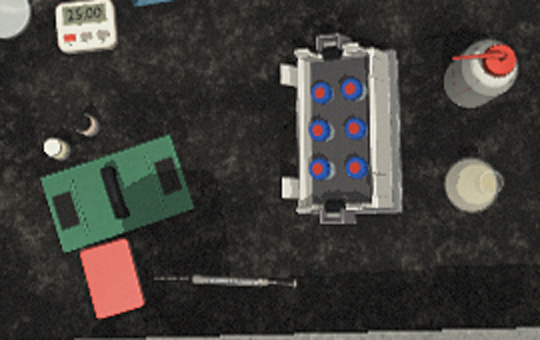

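```bash
cat > caps.py <<'E'
from h import *
def capdots(c,im,roi):
    x0,y0,x1,y1=roi
    a=im.astype(float); w=np.clip(a[:,:,0]-a[:,:,1]-40,0,None)
    m=np.zeros(w.shape); m[y0:y1,x0:x1]=1; w=w*m
    n,l,st,ce=cv2.connectedComponentsWithStats((w>25).astype(np.uint8))
    r=[]
    for k in range(1,n):
        if st[k,4]<4: continue
        ys,xs=np.where(cv2.dilate((l==k).astype(np.uint8),np.ones((3,3)))>0); ww=w[ys,xs]
        r.append(((xs*ww).sum()/ww.sum(),(ys*ww).sum()/ww.sum(),st[k,4]))
    return np.array(r)
if __name__=='__main__':
    for c,roi in {'scene':(315,165,375,215),'top':(338,170,380,235)}.items():
        im=np.mean([vision.read_camera(c).astype(float) for _ in range(2)],0)
        np.save(c+'.npy',im)
        print(c,np.round(capdots(c,im,roi),2).tolist())
        im=im.astype(np.uint8)
        x0,y0,x1,y1={'scene':(300,150,400,240),'top':(320,150,400,255)}[c]
        cv2.imwrite(f'pics/{c}2.png',cv2.resize(im[y0:y1,x0:x1],None,fx=6 if c=='scene' else 5,fy=6 if c=='scene' else 5,interpolation=cv2.INTER_CUBIC)[:,:,::-1])
E
python3 caps.py
```

```text
scene [[333.25, 176.61, 13.0], [345.52, 184.9, 14.0], [324.41, 189.4, 14.0], [357.37, 192.08, 16.0], [334.74, 194.95, 16.0], [346.31, 202.14, 17.0]]
top [[364.49, 183.95, 20.0], [349.41, 185.93, 19.0], [366.33, 203.76, 22.0], [348.22, 204.77, 22.0], [366.86, 223.39, 22.0], [348.2, 223.9, 22.0]]
```

View pics/scene2.png

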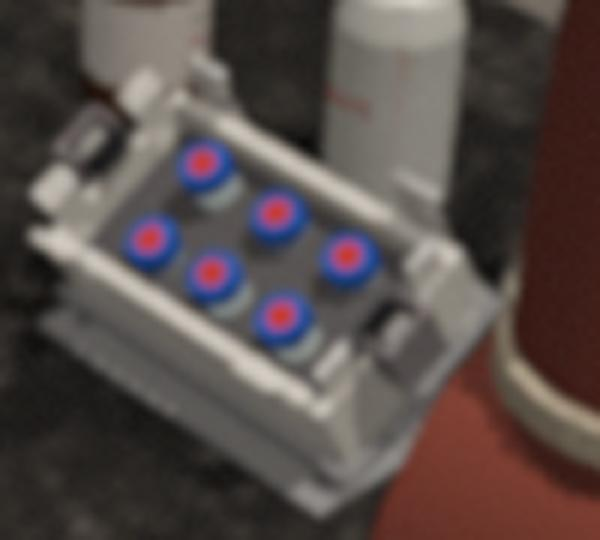

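View pics/top2.png

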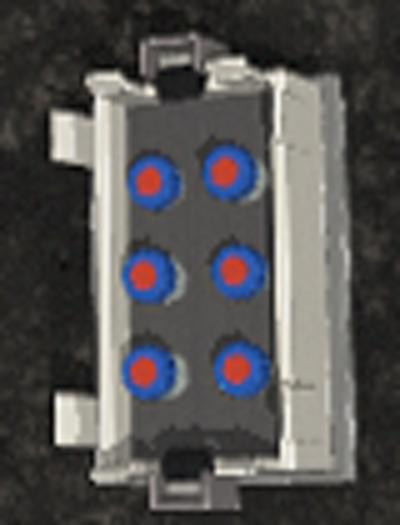

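```bash
cat > fit.py <<'E'
from h import *
S=np.array([[333.25,176.61],[345.52,184.9],[357.37,192.08],[324.41,189.4],[334.74,194.95],[346.31,202.14]])
T=np.array([[364.49,183.95],[366.33,203.76],[366.86,223.39],[349.41,185.93],[348.22,204.77],[348.2,223.9]])
XY=np.array([[20,42],[20,0],[20,-42],[-20,42],[-20,0],[-20,-42]])/1e3
N={'l':([319.1,176.4],[357.4,167.6]),'r':([360.7,199.8],[357.8,237.6])}
for i in range(6): p,e=tri(S[i],T[i]); print(XY[i]*1e3,np.round(p,4),round(e*1e3,1))
def frame(v):
    th=np.radians(30); yaw=v[3]
    B=np.c_[[0,-np.cos(th),np.sin(th)],[1,0,0],[0,np.sin(th),np.cos(th)]]
    return R.from_euler('z',yaw).as_matrix()@B
def res(v):
    B=frame(v); o=v[:3]; r=[]
    P=o+np.c_[XY,v[4:10]]@B.T
    r+=[(proj('scene',P)-S-v[10:12]).ravel(),(proj('top',P)-T-v[12:14]).ravel()]
    for k,sg in (('l',1),('r',-1)):
        q=o+B@np.array([0,sg*.0745,.0507])
        r+=[(proj('scene',q)[0]-N[k][0]-v[10:12])/2,(proj('top',q)[0]-N[k][1]-v[12:14])/2]
    r.append(v[10:14]/1.0)
    r.append((v[4:10]-.045)/.004*.3)
    return np.concatenate(r)
s=least_squares(res,np.r_[.53,-.2,.03,0,np.full(6,.045),np.zeros(4)],loss='soft_l1',x_scale=np.r_[.01,.01,.01,.1,np.full(6,.005),np.ones(4)])
if __name__=='__main__':
    v=s.x; print('o',np.round(v[:3],4),'yaw',np.degrees(v[3]),'heights',np.round(v[4:10]*1e3,1),'bias',np.round(v[10:],2),s.cost)
    print(np.round(s.fun,2))
    print('seat',v[:3]+frame(v)@[0,0,.044])
E
python3 fit.py
```

```text
[20. 42.] [ 0.5687 -0.1908  0.0923] 3.2
[20.  0.] [ 0.5267 -0.194   0.0861] 3.3
[ 20. -42.] [ 0.4848 -0.1938  0.0857] 3.2
[-20.  42.] [ 0.5691 -0.1602  0.0655] 3.2
[-20.   0.] [ 0.527  -0.156   0.0721] 3.1
[-20. -42.] [ 0.4853 -0.1548  0.0729] 3.4
o [ 0.5272 -0.1974  0.0402] yaw -0.5918183775559698 heights [48.4 41.6 41.3 40.9 48.  49.4] bias [-0.67 -0.06  0.34  0.36] 2.2242691343984604
[-0.07 -0.03 -0.16 -0.1  -0.13 -0.11 -0.1  -0.12 -0.1  -0.   -0.09 -0.07
  0.19 -0.07  0.12 -0.04  0.09 -0.02  0.1  -0.08  0.17 -0.14  0.23  0.07
  0.21  0.05 -0.96  1.03 -0.03  0.96 -0.48  0.63 -0.67 -0.06  0.34  0.36
  0.26 -0.25 -0.28 -0.31  0.22  0.33]
seat [ 0.52746286 -0.17538025  0.07826964]
```

```bash
cat > go.py <<'E'
import sys
from h import *
from fit import s as FIT, frame
V=FIT.x; B=frame(V); O=V[:3].copy()
RB=np.c_[-B[:,0],B[:,1],-B[:,2]]   # tool axes over the box: x=-bx,y=by,z=-bz
def delta(P,RT):
    st=monitor.sense(); R0=R.from_rotvec(st['tool_rot']).as_matrix(); p=np.array(st['eef_pos'])
    return np.round(R0.T@(P-p)*1e3,1).tolist(), np.round(np.degrees(R.from_matrix(R0.T@RT).as_rotvec()),2).tolist()
def box(x,y,z): # TCP such that tips are at box coords mm
    return O+B@(np.array([x,y,z+8])/1e3)
if __name__=='__main__':
    x,y,z=map(float,sys.argv[1:4]); print(delta(box(x,y,z),RB)); 
    st=monitor.sense(); print(st['time_s'],np.round(st['ft_force'],1),np.round(st['qpos'],2))
    p=np.array(st['eef_pos'])-O; print('tip box mm',np.round(B.T@p*1e3-[0,0,8],1))
E
python3 go.py 20 42 90
```

```text
[20. 42.] [ 0.5687 -0.1908  0.0923] 3.2
[20.  0.] [ 0.5267 -0.194   0.0861] 3.3
[ 20. -42.] [ 0.4848 -0.1938  0.0857] 3.2
[-20.  42.] [ 0.5691 -0.1602  0.0655] 3.2
[-20.   0.] [ 0.527  -0.156   0.0721] 3.1
[-20. -42.] [ 0.4853 -0.1548  0.0729] 3.4
([506.2, -315.6, 104.3], [-19.41, -25.65, -72.43])
2.0 [ 0.2 -0.3  0.2] [-1.42  0.05  1.61  0.    1.48 -0.12]
tip box mm [ 454.3 -359.4  -40.3]
```

```bash
sed -i 's/^for i in range(6): p,e=tri.*$//' fit.py; python3 go.py 20 42 200|head -1
```

```text
([521.2, -368.5, 9.0], [-19.41, -25.65, -72.43])
```

Call:
apply_moves:
  deltas:
    - [[130, -92, 0], [-2, -2.5, -7]]
    - [[260, -184, 2], [-4, -5, -14]]
    - [[390, -276, 5], [-6, -8, -21]]
    - [[521, -368, 9], [-8, -10.5, -29]]
    - [[521, -368, 9], [-19.4, -25.6, -72.4]]
  gripper: 0
  grip_force: 60

```text
time_s: 2.5
eef_pos: [0.3238, -0.409, 0.2371]
tool_rot: [2.621, 1.294, -0.299]
ft_force: [1.3, -0.8, 0.0]
gripper_width: 0.144
```

```bash
python3 go.py 20 42 120
```

```text
([362.1, 35.9, -18.7], [-9.34, -12.2, -35.3])
2.5 [ 1.3 -0.8  0. ] [-0.92 -0.29  1.95 -0.24  1.32 -0.23]
tip box mm [ 283.6 -201.3   55.7]
```

Call:
apply_moves:
  deltas:
    - [[362, 36, -19], [-9.3, -12.2, -35.3]]
    - [[362, 36, -19], [-9.3, -12.2, -35.3]]
    - [[362, 36, -19], [-9.3, -12.2, -35.3]]
    - [[362, 36, -19], [-9.3, -12.2, -35.3]]
    - [[362, 36, -19], [-9.3, -12.2, -35.3]]

```text
time_s: 3.0
eef_pos: [0.4925, -0.231, 0.185]
tool_rot: [1.932, 1.922, -0.52]
ft_force: [0.6, -0.9, -0.2]
gripper_width: -0.005
```

```bash
python3 go.py 20 42 75
```

```text
([81.5, 76.7, 25.4], [0.1, 0.08, 0.26])
3.0 [ 0.6 -0.9 -0.2] [-0.34 -0.17  1.98 -0.53  1.2  -0.17]
tip box mm [101.8 -34.4 100.4]
```

Call:
apply_moves:
  deltas:
    - [[41, 38, 10], [0, 0, 0.2]]
    - [[81, 77, 15], [0, 0, 0.2]]
    - [[81, 77, 25], [0, 0, 0.2]]
    - [[81, 77, 25], [0, 0, 0.2]]

```text
time_s: 3.4
eef_pos: [0.5695, -0.1722, 0.1195]
tool_rot: [1.934, 1.924, -0.522]
ft_force: [-0.6, -0.1, 0.0]
gripper_width: -0.0
```

```bash
python3 go.py 20 42 56
cat > pic.py <<'E'
import sys
from h import *
tag=sys.argv[1]
for c,(x0,y0,x1,y1) in {'scene':(280,130,400,250),'top':(310,140,410,260)}.items():
    im=vision.read_camera(c)[y0:y1,x0:x1]; cv2.imwrite(f'pics/{c}_{tag}.png',cv2.resize(im,None,fx=5,fy=5,interpolation=cv2.INTER_CUBIC)[:,:,::-1])
a=cv2.imread(f'pics/scene_{tag}.png');b=cv2.imread(f'pics/top_{tag}.png')
h=600;w=np.hstack([a[:h],b[:h]]); cv2.imwrite(f'pics/{tag}.png',cv2.resize(w,None,fx=800/w.shape[1],fy=800/w.shape[1],interpolation=cv2.INTER_AREA))
E
python3 pic.py p1
```

```text
([-2.5, 0.0, 17.5], [-0.08, 0.0, 0.32])
3.4 [-0.6 -0.1  0. ] [-0.19  0.08  1.86 -0.57  1.16  0.03]
tip box mm [17.5 42.  73.5]
```

View pics/p1.png

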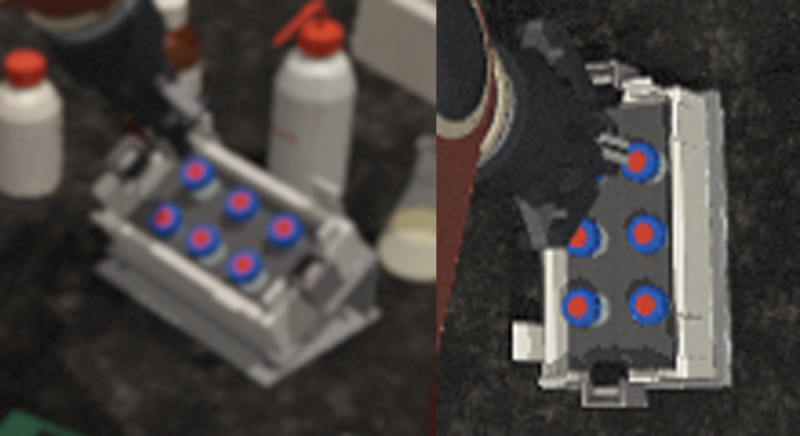

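Call:
apply_moves:
  deltas:
    - [[-2.5, 0, 12], [0, 0, 0.3]]
    - [[-2.5, 0, 21], [0, 0, 0.3]]
    - [[-2.5, 0, 25], [0, 0, 0.3]]
    - [[-2.5, 0, 28], [0, 0, 0.3]]
    - [[-2.5, 0, 31], [0, 0, 0.3]]

```text
time_s: 4.0
eef_pos: [0.5687, -0.192, 0.0974]
tool_rot: [1.941, 1.912, -0.521]
ft_force: [-4.7, 3.5, 5.4]
gripper_width: -0.0
```

```bash
python3 go.py 20 42 40
```

```text
([3.6, 0.6, 4.5], [-0.06, 0.1, -0.26])
4.0 [-4.7  3.5  5.4] [-0.23  0.11  1.87 -0.58  1.11  0.04]
tip box mm [23.6 41.4 44.5]
```

Call:
apply_moves:
  deltas:
    - [[3, 0.5, 3], [0, 0, -0.2]]
    - [[3, 0.5, 5], [0, 0, -0.2]]
    - [[3, 0.5, 6], [0, 0, -0.2]]

```text
time_s: 4.3
eef_pos: [0.5696, -0.1932, 0.0924]
tool_rot: [1.937, 1.914, -0.523]
ft_force: [-3.2, 0.5, 6.9]
gripper_width: 0.002
```

```bash
python3 go.py 20 42 40
```

```text
([2.1, -0.3, -0.5], [-0.04, 0.22, -0.1])
4.3 [-3.2  0.5  6.9] [-0.23  0.12  1.87 -0.58  1.11  0.04]
tip box mm [22.1 42.3 39.5]
```

Call:
apply_moves:
  deltas:
    - [[2, 0, 2], [0, 0, 0]]
    - [[2, 0, 4], [0, 0, 0]]
    - [[2, 0, 5], [0, 0, 0]]

```text
time_s: 4.6
eef_pos: [0.5699, -0.1935, 0.0918]
tool_rot: [1.94, 1.91, -0.526]
ft_force: [-15.8, 17.6, 28.7]
gripper_width: 0.001
```

```bash
python3 go.py 20 42 40
```

```text
([2.1, -0.7, -1.1], [-0.16, 0.32, -0.25])
4.6 [-15.8  17.6  28.7] [-0.23  0.12  1.87 -0.58  1.11  0.04]
tip box mm [22.1 42.7 38.9]
```

Call:
apply_moves:
  deltas:
    - [[2, -0.5, -12], [0, 0, 0]]
    - [[2, -0.5, -28], [0, 0, 0]]
    - [[20, -20, -30], [0, 0, 0]]
    - [[42, -43, -28], [0, 0, 0]]
    - [[42, -43, -22], [0, 0, 0]]

```text
time_s: 5.1
eef_pos: [0.525, -0.1434, 0.0878]
tool_rot: [1.939, 1.914, -0.528]
ft_force: [0.1, -0.1, -0.6]
gripper_width: 0.004
```

```bash
python3 go.py -20 0 50
```

```text
([-2.8, 2.8, 10.2], [-0.27, 0.25, -0.07])
5.1 [ 0.1 -0.1 -0.6] [-0.15  0.02  1.98 -0.58  1.13  0.11]
tip box mm [-22.9  -2.8  60.2]
```

Call:
apply_moves:
  deltas:
    - [[-2.5, 2.5, 6], [0, 0, 0]]
    - [[-2.5, 2.5, 12], [0, 0, 0]]
    - [[-2.5, 2.5, 17], [0, 0, 0]]
    - [[-2.5, 2.5, 21], [0, 0, 0]]
    - [[-2.5, 2.5, 23], [0, 0, 0]]

```text
time_s: 5.6
eef_pos: [0.5285, -0.1571, 0.0711]
tool_rot: [1.942, 1.912, -0.526]
ft_force: [-8.0, 17.4, 22.8]
gripper_width: -0.001
```

```bash
python3 go.py -20 0 39
```

```text
([0.6, -0.8, -0.0], [-0.27, 0.22, -0.21])
5.6 [-8.  17.4 22.8] [-0.18  0.05  1.98 -0.59  1.1   0.11]
tip box mm [-19.4   0.8  39. ]
```

Call:
apply_moves:
  deltas:
    - [[0, -1, -10], [0, 0, 0]]
    - [[0, -1, -24], [0, 0, 0]]
    - [[0, -22, -24], [0, 0, 0]]
    - [[0, -43, -22], [0, 0, 0]]
    - [[0, -43, -18], [0, 0, 0]]

```text
time_s: 6.1
eef_pos: [0.4844, -0.1471, 0.0868]
tool_rot: [1.942, 1.912, -0.527]
ft_force: [0.5, 0.3, 0.2]
gripper_width: -0.0
```

```bash
python3 go.py -20 -42 39
```

```text
([0.3, 1.5, 18.3], [-0.28, 0.22, -0.22])
6.1 [0.5 0.3 0.2] [-0.17 -0.08  2.08 -0.58  1.12  0.09]
tip box mm [-19.8 -43.4  57.3]
```

Call:
apply_moves:
  deltas:
    - [[0, 1.5, 5], [0, 0, 0]]
    - [[0, 1.5, 10], [0, 0, 0]]
    - [[0, 1.5, 15], [0, 0, 0]]
    - [[0, 1.5, 19], [0, 0, 0]]
    - [[0, 1.5, 21], [0, 0, 0]]

```text
time_s: 6.6
eef_pos: [0.4871, -0.157, 0.0712]
tool_rot: [1.945, 1.91, -0.526]
ft_force: [-11.8, 24.5, 30.2]
gripper_width: -0.0
```

```bash
python3 go.py -20 -42 39
```

```text
([0.8, -1.5, -0.1], [-0.32, 0.15, -0.38])
6.6 [-11.8  24.5  30.2] [-0.19 -0.04  2.08 -0.59  1.09  0.1 ]
tip box mm [-19.1 -40.5  38.9]
```

Call:
apply_moves:
  deltas:
    - [[0, -1, -20], [0, 0, 0]]
    - [[0, -1, -60], [0, 0, 0]]
    - [[20, -1, -110], [0, 0, 0]]
    - [[60, -1, -130], [0, 0, 0]]
    - [[100, -1, -130], [0, 0, 0]]
  gripper: 45

```text
time_s: 7.1
eef_pos: [0.493, -0.003, 0.1377]
tool_rot: [1.944, 1.905, -0.514]
ft_force: [0.1, -0.5, -0.8]
gripper_width: 0.527
```

```bash
cat > lid.py <<'E'
from h import *
im0=np.load('top.npy').astype(np.uint8)
for c in ['top','scene']:
    im=np.load(c+'.npy').astype(int)
    g=((im[:,:,1]-im[:,:,0]>15)&(im[:,:,1]-im[:,:,2]>5)).astype(np.uint8); g[:, :190 if c=='top' else 240]=0; g[:,340:]=0; g[:180]=0
    n,l,st,ce=cv2.connectedComponentsWithStats(g); k=1+np.argmax(st[1:,4]); print(c,st[k])
    ys,xs=np.where(l==k)
    P=np.array([onz(c,(x,y),.004)[:2] for x,y in zip(xs,ys)],np.float32)*1000
    print(cv2.minAreaRect(P))
h=tri([279.3,262.2],[245.2,237.5]); print(h)
a,b=[onz('top',p,.004) for p in ([216,245.3],[275.1,227.7])]; print(a,b,(a+b)/2,np.linalg.norm(a-b),np.degrees(np.arctan2(*(b-a)[[1,0]])))
print(onz('top',[245.2,237.5],.026), onz('scene',[279.3,262.2],.026), onz('scene',[295.9,253.9],.004))
print(tri([295.9,253.9],[275.1,227.7]))
E
python3 lid.py; python3 caps.py
```

```text
top [ 210  207   77   59 2246]
((468.4822692871094, 71.69064331054688), (91.66217803955078, 156.80686950683594), 17.74878692626953)
scene [ 245  242   71   58 1642]
((466.62701416015625, 69.56653594970703), (94.85370635986328, 161.9509735107422), 17.674650192260742)
(array([0.46498388, 0.07534244, 0.02952603]), np.float64(0.0023178944811378657))
[0.44894684 0.14506911 0.004     ] [0.48604071 0.0104371  0.004     ] [0.46749378 0.07775311 0.004     ] 0.13964860643074165 -74.5960318072835
[0.46429349 0.07510668 0.026     ] [0.46882973 0.07379025 0.026     ] [0.48225489 0.01276541 0.004     ]
(array([4.85844503e-01, 1.04298040e-02, 1.64028996e-04]), np.float64(0.0011603271686019955))
scene [[334.11, 178.08, 14.0], [345.52, 184.9, 14.0], [324.41, 189.4, 14.0], [357.37, 192.08, 16.0], [335.5, 196.36, 14.0], [347.28, 203.79, 14.0]]
top [[365.9, 184.42, 24.0], [349.39, 185.92, 20.0], [366.33, 203.76, 22.0], [349.67, 204.89, 22.0], [366.86, 223.4, 24.0], [350.03, 224.15, 22.0]]
```

```bash
cat > gl.py <<'E'
from go import *
import sys
x,y,z,yaw=map(float,sys.argv[1:5])
RL=R.from_euler('z',yaw,degrees=True).as_matrix()@np.diag([1,-1,-1.])
print(delta(np.array([x,y,z])/1e3,RL)); st=monitor.sense(); print(st['time_s'],np.round(st['ft_force'],1),np.round(st['qpos'],2),np.round(st['eef_pos'],4),round(st['gripper_width']*85.4,1))
Rt=R.from_rotvec(st['tool_rot']).as_matrix(); print('toolx yaw',np.degrees(np.arctan2(Rt[1,0],Rt[0,0])),'toolz',np.round(Rt[:,2],3))
E
python3 gl.py 467 73.5 100 17
python3 - <<'E'
import sys; sys.path.insert(0,'.')
import fit
from fit import *
fit.S=np.array([[334.11,178.08],[345.52,184.9],[357.37,192.08],[324.41,189.4],[335.5,196.36],[347.28,203.79]])
fit.T=np.array([[365.9,184.42],[366.33,203.76],[366.86,223.4],[349.39,185.92],[349.67,204.89],[350.03,224.15]])
q=least_squares(res,s.x,loss='soft_l1',x_scale=np.r_[.01,.01,.01,.1,np.full(6,.005),np.ones(4)])
v=q.x; print('o',np.round(v[:3],4),'yaw',np.degrees(v[3]),'heights',np.round(v[4:10]*1e3,1))
E
```

```text
([83.8, -23.4, -11.0], [18.79, 26.19, 70.3])
7.3 [ 0.4 -0.2 -0.1] [ 0.12 -0.09  2.   -0.54  1.34  0.29] [ 0.4892 -0.0049  0.1325] 45.2
toolx yaw 89.12880903451483 toolz [-0.011 -0.503 -0.864]
o [ 0.5272 -0.1983  0.0386] yaw -0.6335212886496567 heights [43.4 43.4 43.  42.7 43.3 43.1]
```

Call:
apply_moves:
  deltas:
    - [[20, -5, -10], [18.8, 26.2, 70.3]]
    - [[40, -10, -12], [18.8, 26.2, 70.3]]
    - [[84, -23, -11], [18.8, 26.2, 70.3]]
    - [[84, -23, -11], [18.8, 26.2, 70.3]]
    - [[84, -23, -11], [18.8, 26.2, 70.3]]

```text
time_s: 7.8
eef_pos: [0.4676, 0.0731, 0.0995]
tool_rot: [2.704, 1.203, -0.261]
ft_force: [-0.0, -0.1, -0.4]
gripper_width: 0.527
```

```bash
python3 gl.py 467 73.5 80 17
```

```text
([4.3, -2.4, 18.8], [8.27, 11.53, 30.82])
7.8 [-0.  -0.1 -0.4] [ 0.12 -0.08  2.   -0.22  1.34  0.92] [0.4676 0.0731 0.0995] 45.0
toolx yaw 47.4048172385679 toolz [-0.09  -0.225 -0.97 ]
```

Call:
apply_moves:
  deltas:
    - [[4, -2, 5], [8.3, 11.5, 30.8]]
    - [[4, -2, 10], [8.3, 11.5, 30.8]]
    - [[4.3, -2.4, 15], [8.3, 11.5, 30.8]]
    - [[4.3, -2.4, 19], [8.3, 11.5, 30.8]]
    - [[4.3, -2.4, 19], [8.3, 11.5, 30.8]]

```text
time_s: 8.3
eef_pos: [0.4666, 0.0712, 0.0795]
tool_rot: [3.108, 0.459, -0.002]
ft_force: [-0.8, -0.2, 0.1]
gripper_width: 0.529
```

```bash
python3 gl.py 467 73.5 17 17
cat > pl.py <<'E'
import sys
from h import *
tag=sys.argv[1]; ims=[]
for c,(x0,y0) in {'scene':(225,190),'top':(190,170)}.items():
    im=vision.read_camera(c)[y0:y0+120,x0:x0+120]; ims.append(cv2.resize(im,None,fx=3.3,fy=3.3,interpolation=cv2.INTER_CUBIC)[:,:,::-1])
cv2.imwrite(f'pics/{tag}.png',np.hstack(ims))
E
python3 pl.py l1
```

```text
([1.1, -2.1, 62.5], [0.01, 0.07, -0.2])
8.3 [-0.8 -0.2  0.1] [-0.01 -0.16  2.1  -0.    1.21  1.27] [0.4666 0.0712 0.0795] 45.1
toolx yaw 16.795426708658162 toolz [-0.001 -0.    -1.   ]
```

View pics/l1.png

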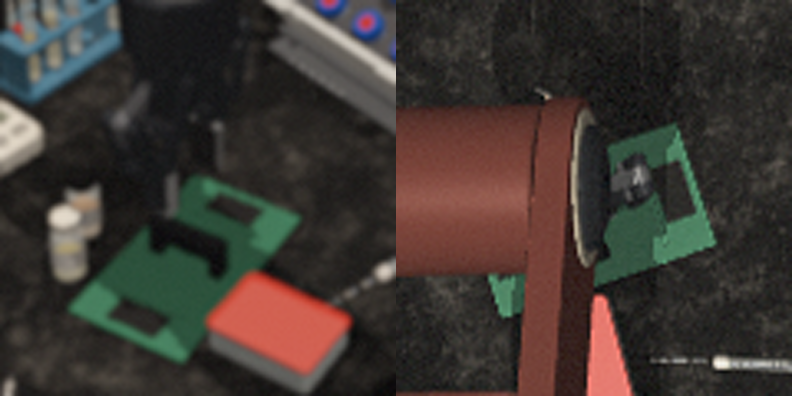

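Call:
apply_moves:
  deltas:
    - [[1, -2, 20], [0, 0, 0]]
    - [[1, -2, 40], [0, 0, 0]]
    - [[1, -2, 54], [0, 0, 0]]
    - [[1, -2, 62], [0, 0, 0]]
    - [[1, -2, 62], [0, 0, 0]]

```text
time_s: 8.9
eef_pos: [0.467, 0.0745, 0.0172]
tool_rot: [3.106, 0.467, -0.005]
ft_force: [0.3, 0.2, 0.3]
gripper_width: 0.525
```

```bash
python3 gl.py 467 73.5 17 17;python3 pl.py l2
```

```text
([-0.3, 0.9, 0.2], [0.02, 0.18, 0.1])
8.9 [0.3 0.2 0.3] [ 0.   -0.05  2.12 -0.    1.08  1.27] [0.467  0.0745 0.0172] 44.8
toolx yaw 17.097393745234633 toolz [-0.003 -0.001 -1.   ]
```

View pics/l2.png

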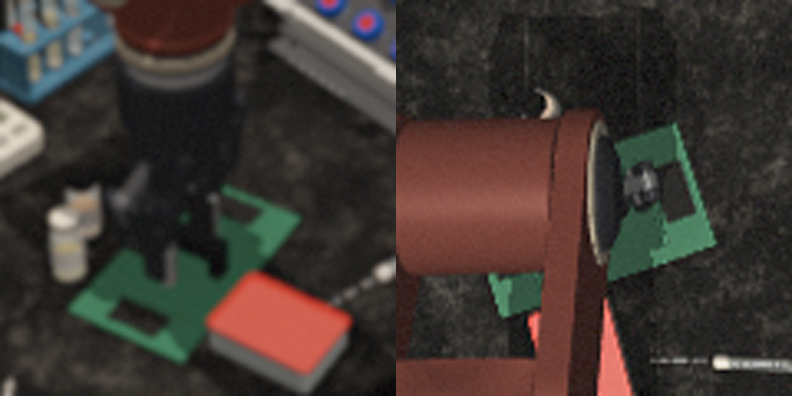

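Call:
apply_moves:
  deltas:
    - [[0, 0, 0], [0, 0, 0]]
    - [[0, 0, 0], [0, 0, 0]]
    - [[0, 0, 0], [0, 0, 0]]
    - [[0, 0, 0], [0, 0, 0]]
  gripper: 5
  grip_force: 80

```text
time_s: 9.4
eef_pos: [0.4696, 0.0743, 0.0202]
tool_rot: [3.105, 0.466, 0.004]
ft_force: [-1.0, -1.0, 6.5]
gripper_width: 0.148
```

```bash
python3 gl.py 467 73.5 17 17
```

```text
([-2.7, -0.0, 3.2], [0.14, -0.13, 0.09])
9.4 [-1.  -1.   6.5] [ 0.   -0.06  2.12 -0.    1.08  1.27] [0.4696 0.0743 0.0202] 12.7
toolx yaw 17.087920101495595 toolz [ 0.003 -0.002 -1.   ]
```

Call:
apply_moves:
  deltas:
    - [[0, 0, -15], [0, 0, 0]]
    - [[0, 0, -40], [0, 0, 0]]
    - [[0, 0, -80], [0, 0, 0]]
    - [[0, 0, -130], [0, 0, 0]]
    - [[0, 0, -150], [0, 0, 0]]

```text
time_s: 9.9
eef_pos: [0.471, 0.0747, 0.175]
tool_rot: [3.104, 0.466, 0.015]
ft_force: [1.3, -0.0, -1.5]
gripper_width: 0.146
```

```bash
python3 go.py 0 0 130;python3 pl.py l3
```

```text
([-5.4, 210.8, 16.1], [-18.4, -26.17, -70.72])
9.9 [ 1.3 -0.  -1.5] [ 0.   -0.27  2.02 -0.    1.38  1.27]
tip box mm [-167.7  -59.   244.5]
```

View pics/l3.png

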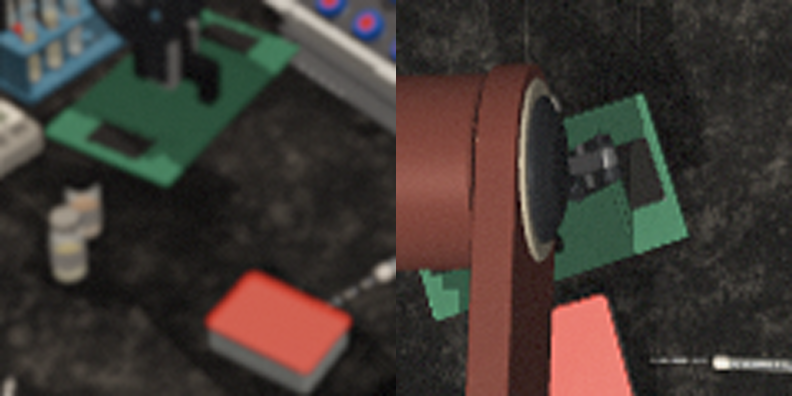

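Call:
apply_moves:
  deltas:
    - [[-5, 50, -20], [-18.4, -26.2, -70.7]]
    - [[-5, 90, -20], [-18.4, -26.2, -70.7]]
    - [[-5, 120, -20], [-18.4, -26.2, -70.7]]
    - [[-5, 150, -20], [-18.4, -26.2, -70.7]]
    - [[-5, 170, -20], [-18.4, -26.2, -70.7]]

```text
time_s: 10.5
eef_pos: [0.5154, -0.0908, 0.1916]
tool_rot: [2.56, 1.384, -0.323]
ft_force: [-0.5, 0.2, -1.4]
gripper_width: 0.148
```

```bash
python3 go.py 0 0 150
```

```text
([-10.9, 24.2, 20.7], [-8.54, -11.39, -31.12])
10.5 [-0.5  0.2 -1.4] [-0.16 -0.11  1.87 -0.31  1.43  0.47]
tip box mm [-16.5 -12.9 176.4]
```

Call:
apply_moves:
  deltas:
    - [[-11, 24, 5], [-8.5, -11.4, -31.1]]
    - [[-11, 24, 10], [-8.5, -11.4, -31.1]]
    - [[-11, 24, 15], [-8.5, -11.4, -31.1]]
    - [[-11, 24, 21], [-8.5, -11.4, -31.1]]
    - [[-11, 24, 21], [-8.5, -11.4, -31.1]]

```text
time_s: 11.0
eef_pos: [0.5246, -0.1171, 0.1712]
tool_rot: [1.939, 1.926, -0.527]
ft_force: [-0.2, -0.6, -2.6]
gripper_width: 0.141
```

```bash
python3 go.py 0 0 110; python3 pic.py b1
```

```text
([-4.1, 3.8, 35.6], [-0.45, -0.12, 0.3])
11.0 [-0.2 -0.6 -2.6] [-0.11 -0.09  1.93 -0.54  1.3   0.05]
tip box mm [ -4.   -3.5 145.6]
```

View pics/b1.png

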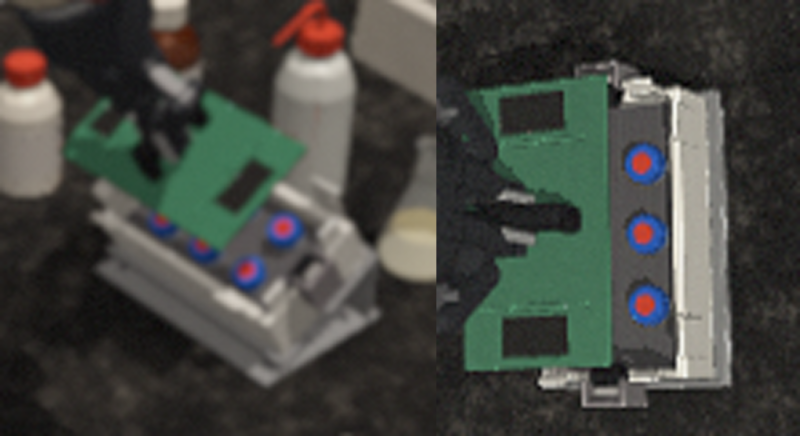

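```bash
cat > zoom.py <<'E'
from h import *
import sys
tag=sys.argv[1]
for c,(x0,y0) in {'scene':(290,140),'top':(310,152)}.items():
    im=np.mean([vision.read_camera(c).astype(float) for _ in range(2)],0); np.save(f'{tag}_{c}.npy',im)
    im=im.astype(np.uint8)[y0:y0+80,x0:x0+100]
    k=8; o=cv2.resize(im,None,fx=8,fy=7.5 if 0 else 7,interpolation=cv2.INTER_CUBIC) if 0 else cv2.resize(im[:75],None,fx=8,fy=8,interpolation=cv2.INTER_CUBIC)
    for i in range(0,100,10): cv2.putText(o,str(x0+i),(i*8,8),0,.3,(255,255,0)); cv2.line(o,(i*8+4,10),(i*8+4,600),(90,90,90),1)
    for i in range(0,75,10): cv2.putText(o,str(y0+i),(0,i*8+8),0,.3,(255,255,0)); cv2.line(o,(10,i*8+4),(800,i*8+4),(90,90,90),1)
    cv2.imwrite(f'pics/{tag}_{c}.png',o[:,:,::-1])
E
python3 zoom.py z1
```

View pics/z1_scene.png

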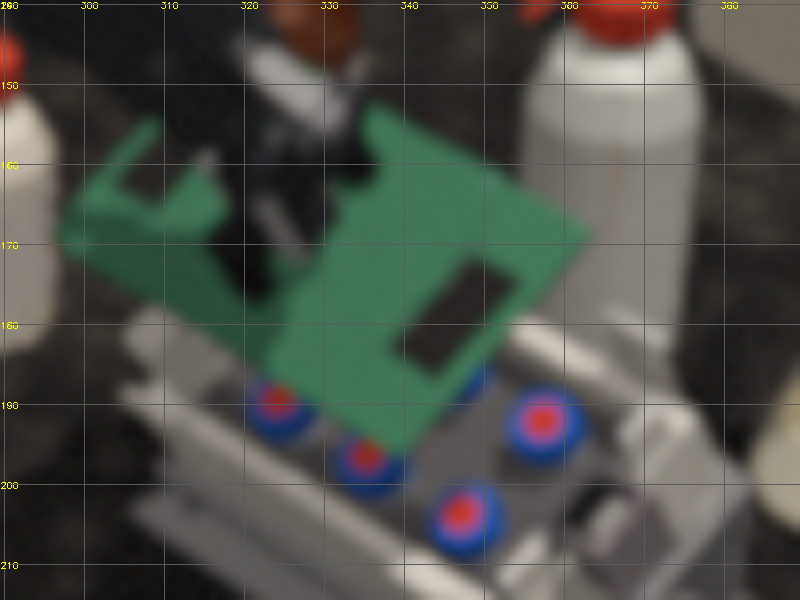

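View pics/z1_top.png

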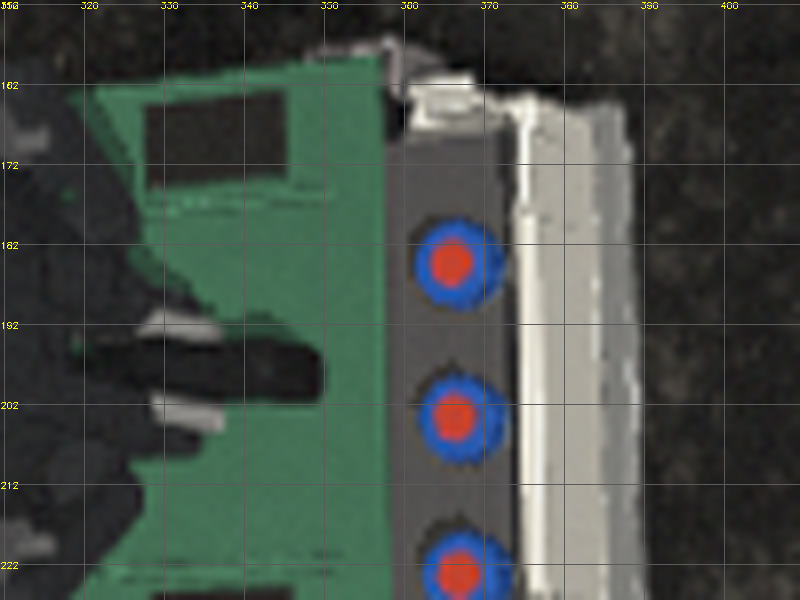

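```bash
cat > rel.py <<'E'
from h import *
from fit import frame
S=np.array([[334.11,178.08],[345.52,184.9],[357.37,192.08],[324.41,189.4],[335.5,196.36],[347.28,203.79]])
T=np.array([[365.9,184.42],[366.33,203.76],[366.86,223.4],[349.39,185.92],[349.67,204.89],[350.03,224.15]])
XY=np.array([[20,42],[20,0],[20,-42],[-20,42],[-20,0],[-20,-42]])/1e3
Z=np.c_[XY,np.full(6,.042)]
def rb(v):
    P=v[:3]+Z@frame(v).T
    return np.r_[(proj('scene',P)-S-v[4:6]).ravel(),(proj('top',P)-T-v[6:8]).ravel(),v[4:8]*.3]
q=least_squares(rb,np.r_[.527,-.198,.038,-.01,0,0,0,0],x_scale=np.r_[.01,.01,.01,.1,1,1,1,1]); v=q.x
BO,BR,bias=v[:3],frame(v),v[4:]
if __name__=='__main__': print('box cam-frame',np.round(v,4),'res',np.abs(q.fun).max().round(2))
def fitlid(sc,tp,RTool,pTool,w=1.0,sig=(.004,.0015,.004,.03,.01,.02)):
    # lid in tool: lid frame axes (x=-tx,y=ty,z=-tz); origin offset along
    L0=RTool@np.diag([-1,1,-1.]); sig=np.array(sig)
    def pose(u): return pTool+L0@(u[:3]+np.array([0,0,-.020])), L0@R.from_rotvec(u[3:]).as_matrix()
    def r(u):
        o,Rl=pose(u); out=[]
        if len(sc): A=np.array(sc); out.append((proj('scene',o+A[:,:3]/1e3@Rl.T)-A[:,3:]-bias[:2]).ravel())
        if len(tp): A=np.array(tp); out.append((proj('top',o+A[:,:3]/1e3@Rl.T)-A[:,3:]-bias[2:]).ravel())
        return np.concatenate(out+[ (u-np.r_[np.zeros(6)])/np.array(list(sig[:3]+.004)+list(sig[3:]))*.3])
    s=least_squares(r,np.zeros(6),loss='soft_l1',x_scale=np.r_[.01,.01,.01,.1,.1,.1]); o,Rl=pose(s.x)
    print('resid px',np.round(s.fun[:-6].reshape(-1,2),1).tolist())
    print('lid in tool: shift mm',np.round(s.x[:3]*1e3,1),'rot deg',np.round(np.degrees(s.x[3:]),1))
    c=BR.T@(o-BO)*1e3; rr=np.degrees(R.from_matrix(BR.T@Rl).as_rotvec())
    print('lid origin in box mm',np.round(c,1),'rot deg (box axes)',np.round(rr,1)); return s.x
E
cat > f1.py <<'E'
from rel import *
st=monitor.sense(); 
sc=[(0,-66,4,346.4,179.0),(45,-78,2,363.6,168.6),(-45,-78,0,339.9,196.6),(-45,78,2,297.2,168.9)]
tp=[(0,66,4,336.5,169.1),(0,-66,4,337.4,232.4),(45,78,0,357.4,158),(45,-78,0,357.9,241.2),(-45,-78,4,318.3,241.2),(30,0,31,349.9,198)]
fitlid(sc,tp,R.from_rotvec(st['tool_rot']).as_matrix(),np.array(st['eef_pos']))
E
python3 rel.py; python3 f1.py
```

```text
box cam-frame [ 0.5271 -0.1977  0.0389 -0.0101 -0.7282  0.0727  0.4271  0.4076] res 0.22
resid px [[1.7, 0.4], [0.8, -0.7], [-0.0, 0.4], [-1.5, 0.1], [0.3, -1.7], [-0.2, 1.6], [0.7, 1.4], [1.2, -1.4], [-1.0, -0.4], [-5.7, -0.2]]
lid in tool: shift mm [ 2.3 -1.5  0. ] rot deg [-0.7 -0.1 -0. ]
lid origin in box mm [  2.9  -1.2 139.2] rot deg (box axes) [-0.7 -0.1 -0.2]
```

```bash
python3 go.py 0 0 110
python3 - <<'E'
import sys; sys.path.insert(0,'.')
from h import *
im=np.load('z1_top.npy').astype(np.uint8)
x0,y0=310,152
o=cv2.resize(im[175:255,300:400],None,fx=7.5,fy=7.5,interpolation=cv2.INTER_CUBIC)
cv2.imwrite('pics/z1b.png',o[:,:,::-1])
E
```

```text
([0.3, -0.2, 40.0], [-0.03, -0.02, -0.12])
11.3 [ 0.3  1.1 -1.4] [-0.11 -0.09  1.93 -0.54  1.3   0.05]
tip box mm [  0.4   0.2 150. ]
```

View pics/z1b.png

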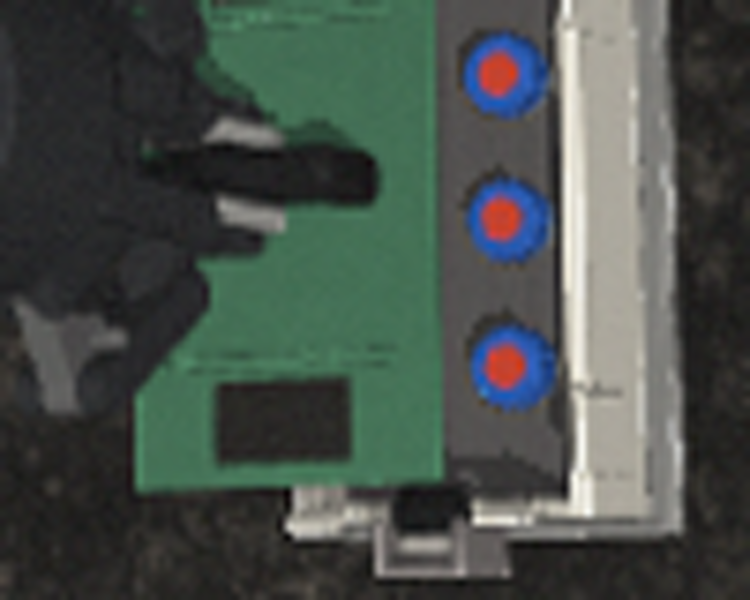

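```bash
sed -i 's/^tp=.*/tp=[(0,66,4,336.5,169.1),(0,-66,4,337.2,230.7),(45,78,0,357.4,158),(45,-78,0,358.6,238.2),(-45,-78,4,317.8,240.3),(30,0,31,349.9,198)]/' f1.py; python3 f1.py
```

```text
resid px [[1.3, 0.4], [0.3, -0.7], [-0.4, 0.3], [-2.0, 0.2], [0.2, -2.5], [0.2, 2.4], [0.6, 0.5], [0.8, 0.5], [-0.3, -0.3], [-5.5, -1.1]]
lid in tool: shift mm [ 1.8  0.3 -1.1] rot deg [-0.6  0.3  0.2]
lid origin in box mm [  2.5   0.6 138.1] rot deg (box axes) [-0.7  0.4  0.1]
```

```bash
sed -i 's/,(30,0,31,349.9,198)//; s/(0,66,4,/(0,61,4,/; s/(0,-66,4,/(0,-61,4,/g' f1.py; python3 f1.py
```

```text
resid px [[-0.2, -0.3], [0.3, -0.6], [-0.3, 0.6], [-2.1, 0.3], [-0.0, -0.0], [0.1, -0.1], [0.2, 0.5], [0.6, 0.6], [-0.1, -0.3]]
lid in tool: shift mm [ 1.6  0.2 -0.9] rot deg [-0.2 -0.5  0.2]
lid origin in box mm [  2.3   0.5 138.3] rot deg (box axes) [-0.2 -0.5  0.1]
```

Call:
apply_moves:
  deltas:
    - [[2.5, -0.5, 20], [0, 0, 0]]
    - [[2.5, -0.5, 40], [0, 0, 0]]
    - [[2.5, -0.5, 60], [0, 0, 0]]
    - [[2.5, -0.5, 62], [0, 0, 0]]
    - [[2.5, -0.5, 62], [0, 0, 0]]

```text
time_s: 11.8
eef_pos: [0.5274, -0.1478, 0.1223]
tool_rot: [1.942, 1.915, -0.519]
ft_force: [-0.7, -0.2, -2.1]
gripper_width: 0.143
```

```bash
python3 zoom.py z2;python3 go.py 0 0 80;  python3 - <<'E'
import numpy as np,cv2
im=np.load('z2_top.npy').astype(np.uint8)
o=cv2.resize(im[175:255,300:400],None,fx=7.5,fy=7.5,interpolation=cv2.INTER_CUBIC)
cv2.imwrite('pics/z2b.png',o[:,:,::-1])
E
```

```text
([-1.6, -0.6, 9.3], [0.1, -0.0, -0.18])
12.0 [-0.4  0.8 -2.3] [-0.16 -0.03  1.96 -0.56  1.18  0.06]
tip box mm [-1.6  0.6 89.3]
```

View pics/z2_scene.png

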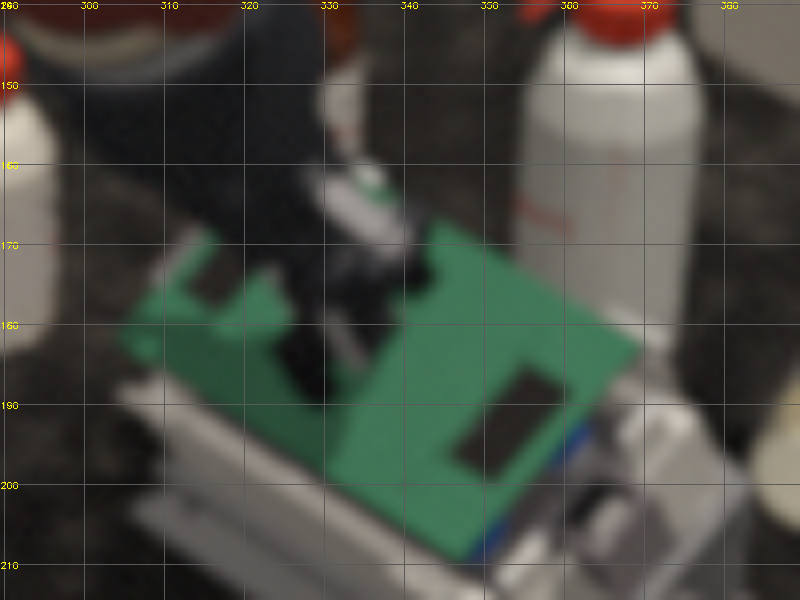

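View pics/z2_top.png

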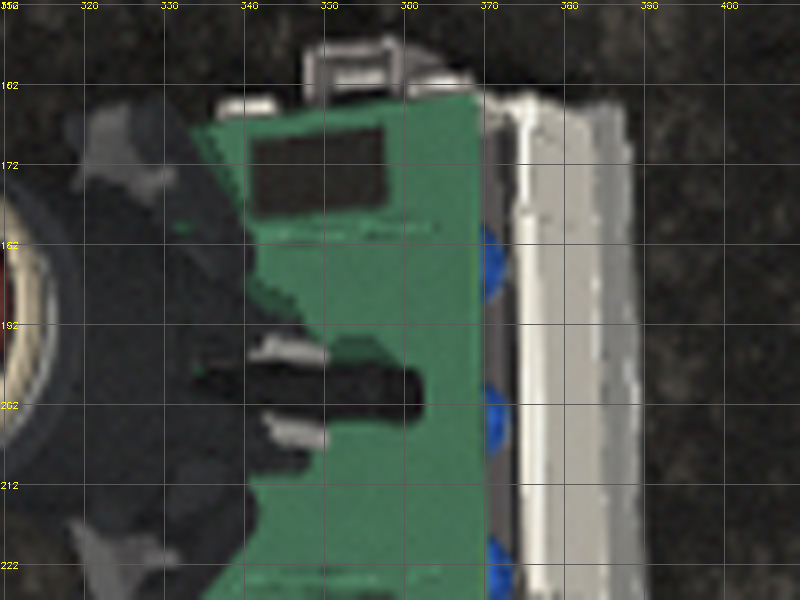

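View pics/z2b.png

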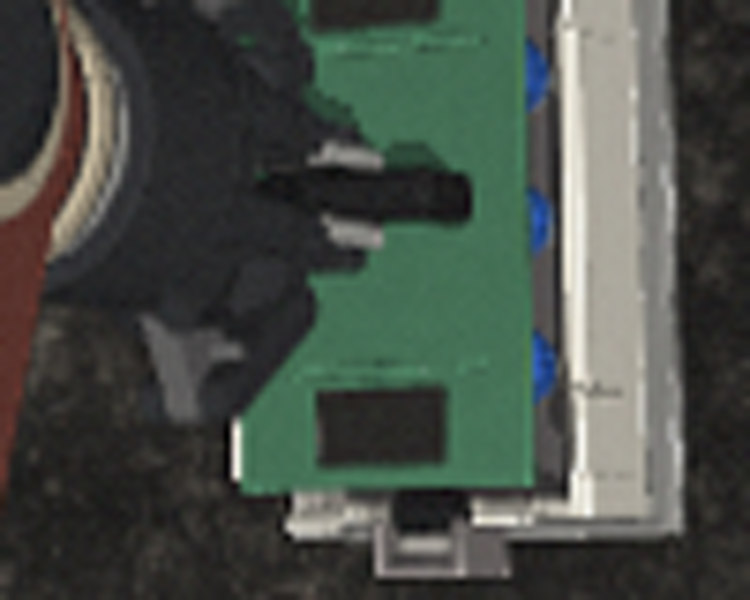

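```bash
cat > f2.py <<'E'
from rel import *
st=monitor.sense(); 
sc=[(0,-61,4,353.1,192.1),(45,-78,2,369.5,183.0),(-45,-78,0,347.3,209.5),(-45,78,2,304.3,180.8)]
tp=[(0,61,4,349.3,173.1),(0,-61,4,350.5,231.5),(45,78,0,369.5,163),(45,-78,0,370.6,239.5),(-45,-78,4,331.6,240.3)]
fitlid(sc,tp,R.from_rotvec(st['tool_rot']).as_matrix(),np.array(st['eef_pos']))
E
python3 f2.py
```

```text
resid px [[-0.0, 0.1], [0.7, -0.9], [-0.6, 0.5], [-0.9, 0.2], [0.1, 0.0], [-0.2, 0.1], [0.1, 0.3], [0.6, 0.0], [-0.2, -0.1]]
lid in tool: shift mm [3.1 0.1 2. ] rot deg [ 0.8 -0.4 -0.4]
lid origin in box mm [ 1.8  0.9 80.6] rot deg (box axes) [ 0.9 -0.4 -0.6]
```

Call:
apply_moves:
  deltas:
    - [[1.5, -0.8, 5], [0, 0, 0]]
    - [[1.5, -0.8, 10], [0, 0, 0]]
    - [[1.5, -0.8, 14], [0, 0, 0]]
    - [[1.5, -0.8, 18], [0, 0, 0]]
    - [[1.5, -0.8, 20], [0, 0, 0]]

```text
time_s: 12.5
eef_pos: [0.5271, -0.1562, 0.1049]
tool_rot: [1.94, 1.915, -0.517]
ft_force: [-0.0, -0.1, -1.0]
gripper_width: 0.144
```

```bash
python3 go.py 0 0 60; python3 pic.py b3
```

```text
([-3.3, 0.5, 8.6], [0.05, -0.01, -0.16])
12.5 [-0.  -0.1 -1. ] [-0.18 -0.    1.97 -0.57  1.14  0.07]
tip box mm [-3.3 -0.5 68.6]
```

View pics/b3.png

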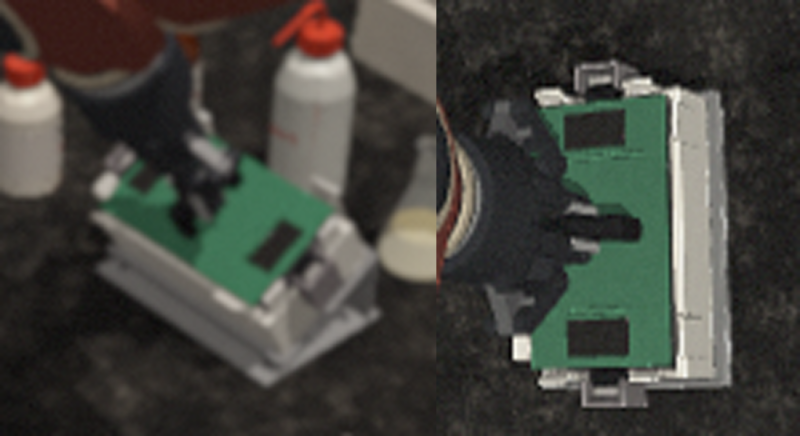

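Call:
apply_moves:
  deltas:
    - [[0, 0, 3], [0, 0, 0]]
    - [[0, 0, 5], [0, 0, 0]]
    - [[0, 0, 7], [0, 0, 0]]
    - [[0, 0, 8], [0, 0, 0]]

```text
time_s: 13.0
eef_pos: [0.5282, -0.1598, 0.0996]
tool_rot: [1.94, 1.914, -0.515]
ft_force: [-2.3, 6.5, 7.8]
gripper_width: 0.143
```

```bash
python3 go.py 0 0 60; python3 -c "
from h import *
s=monitor.sense();print(s['ft_torque'])"
```

```text
([-2.8, -0.5, 2.2], [0.16, -0.02, -0.22])
13.0 [-2.3  6.5  7.8] [-0.19  0.01  1.97 -0.57  1.13  0.07]
tip box mm [-2.8  0.5 62.2]
[ 0.66970597  0.19620974 -0.0668497 ]
```

Call:
apply_moves:
  deltas:
    - [[0, 0, 4], [0, 0, 0]]
    - [[0, 0, 7], [0, 0, 0]]
    - [[0, 0, 10], [0, 0, 0]]
  grip_force: 110

```text
time_s: 13.3
eef_pos: [0.5279, -0.1645, 0.092]
tool_rot: [1.941, 1.913, -0.517]
ft_force: [-12.2, 19.4, 24.9]
gripper_width: 0.137
```

```bash
python3 go.py 0 0 60
```

```text
([-2.6, -0.3, -6.7], [0.07, -0.01, -0.26])
13.3 [-12.2  19.4  24.9] [-0.19  0.02  1.98 -0.58  1.12  0.07]
tip box mm [-2.5  0.3 53.3]
```

Call:
apply_moves:
  deltas:
    - [[0, 0, 3], [0, 0, 0]]
    - [[0, 0, 5], [0, 0, 0]]
    - [[0, 0, 6], [0, 0, 0]]

```text
time_s: 13.6
eef_pos: [0.5279, -0.1646, 0.092]
tool_rot: [1.948, 1.911, -0.517]
ft_force: [-24.5, 35.5, 40.8]
gripper_width: 0.134
```

```bash
python3 go.py 0 0 60; python3 pic.py b4
```

```text
([-2.5, -0.4, -6.7], [-0.15, -0.15, -0.45])
13.6 [-24.5  35.5  40.8] [-0.2   0.02  1.97 -0.58  1.12  0.07]
tip box mm [-2.5  0.4 53.3]
```

View pics/b4.png

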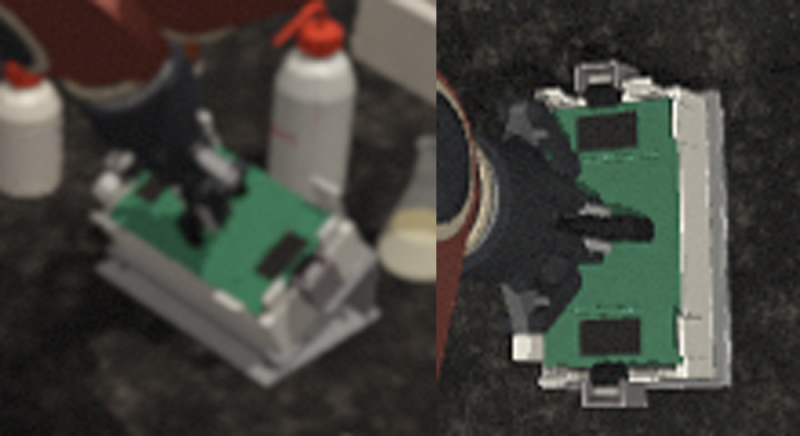

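Call:
apply_moves:
  deltas:
    - [[0, 0, 0], [0, 0, 0]]
    - [[0, 0, 0], [0, 0, 0]]
    - [[0, 0, 0], [0, 0, 0]]
    - [[0, 0, 0], [0, 0, 0]]
  gripper: 40
  grip_force: 40

```text
time_s: 14.1
eef_pos: [0.5277, -0.1649, 0.0914]
tool_rot: [1.947, 1.912, -0.518]
ft_force: [-0.7, 0.1, 0.2]
gripper_width: 0.468
```

Call:
apply_moves:
  deltas:
    - [[0, 0, -10], [0, 0, 0]]
    - [[0, 0, -40], [0, 0, 0]]
    - [[0, 0, -80], [0, 0, 0]]
    - [[40, 0, -120], [0, 0, 0]]
    - [[85, 0, -120], [0, 0, 0]]

```text
time_s: 14.6
eef_pos: [0.5343, -0.0305, 0.1604]
tool_rot: [1.947, 1.902, -0.504]
ft_force: [0.7, 0.4, 0.4]
gripper_width: 0.466
```

```bash
python3 go.py 0 0 60; python3 zoom.py z3; python3 pic.py b5
```

```text
([-84.9, -5.0, 119.3], [0.47, -0.13, -0.89])
14.6 [0.7 0.4 0.4] [ 0.06 -0.04  1.91 -0.54  1.34  0.22]
tip box mm [-84.5   5.3 179.6]
```

View pics/b5.png

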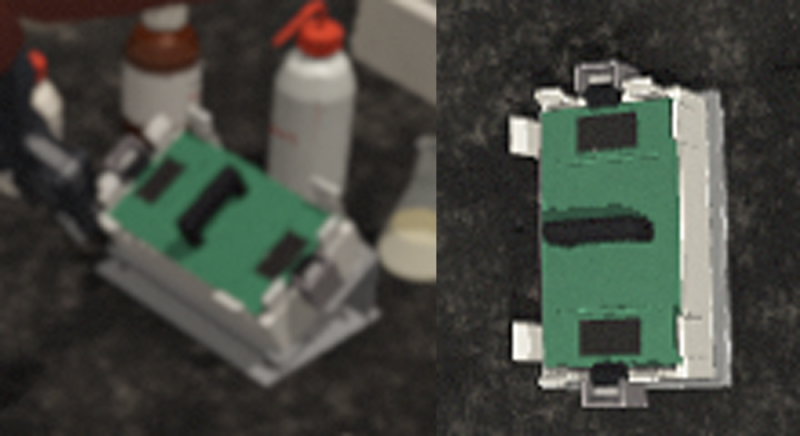

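View pics/z3_scene.png

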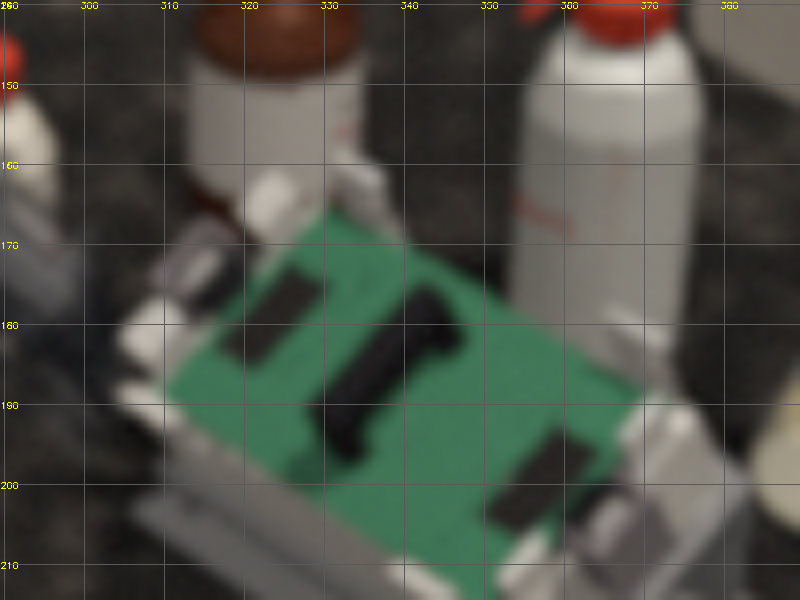

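```bash
python3 - <<'E'
import sys; sys.path.insert(0,'.')
from rel import *
for s,t in (((323.6,179.1),(357.2,176.0)),((356.9,199.6),(358.0,232.9))):
    p,e=tri(np.array(s)+bias[:2],np.array(t)+bias[2:]); print(np.round(BR.T@(p-BO)*1e3,1),round(e*1e3,2))
E
python3 go.py 0 58 75
```

```text
[ 1.5 61.7 46.9] 1.26
[  1.1 -61.   48.6] 2.14
([-86.3, 57.9, 97.3], [-0.19, -0.1, -0.45])
14.9 [-0.4 -0.5  0.2] [ 0.05 -0.04  1.91 -0.54  1.34  0.22]
tip box mm [-86.6   1.1 172.6]
```

Call:
apply_moves:
  deltas:
    - [[-40, 28, 20], [0, 0, 0]]
    - [[-86, 56, 40], [0, 0, 0]]
    - [[-86, 56, 80], [0, 0, 0]]
    - [[-86, 56, 105], [0, 0, 0]]
    - [[-86, 56, 112], [0, 0, -0.4]]
  gripper: 0

```text
time_s: 15.4
eef_pos: [0.5813, -0.1662, 0.0964]
tool_rot: [1.947, 1.918, -0.527]
ft_force: [-0.9, 0.4, -0.7]
gripper_width: 0.003
```

```bash
python3 go.py 0 57 45
```

```text
([0.6, 3.3, 11.5], [-0.56, -0.14, -0.13])
15.4 [-0.9  0.4 -0.7] [-0.18  0.14  1.84 -0.57  1.15  0.07]
tip box mm [ 0.6 53.8 56.5]
```

Call:
apply_moves:
  deltas:
    - [[0.5, 3, 5], [0, 0, 0]]
    - [[0.5, 3, 9], [0, 0, 0]]
    - [[0.5, 3, 12], [0, 0, 0]]
    - [[0.5, 3, 14], [0, 0, 0]]
    - [[0.5, 3, 15], [0, 0, 0]]

```text
time_s: 15.9
eef_pos: [0.585, -0.1718, 0.0864]
tool_rot: [1.948, 1.916, -0.525]
ft_force: [-8.8, 13.0, 16.6]
gripper_width: 0.003
```

```bash
python3 go.py 0 57 45
```

```text
([0.5, -0.5, 0.1], [-0.51, -0.14, -0.21])
15.9 [-8.8 13.  16.6] [-0.19  0.16  1.83 -0.57  1.13  0.07]
tip box mm [ 0.5 57.5 45.1]
```

Call:
apply_moves:
  deltas:
    - [[0, 0, 3], [0, 0, 0]]
    - [[0, 0, 5], [0, 0, 0]]

```text
time_s: 16.1
eef_pos: [0.5852, -0.1719, 0.0863]
tool_rot: [1.951, 1.915, -0.526]
ft_force: [-15.8, 24.0, 30.3]
gripper_width: -0.001
```

```bash
python3 go.py 0 57 45
```

```text
([0.5, -0.7, -0.0], [-0.61, -0.2, -0.32])
16.1 [-15.8  24.   30.3] [-0.19  0.16  1.83 -0.57  1.13  0.08]
tip box mm [ 0.5 57.7 45. ]
```

Call:
apply_moves:
  deltas:
    - [[0, 0, -15], [0, 0, 0]]
    - [[0, 0, -50], [0, 0, 0]]
    - [[0, -50, -55], [0, 0, 0]]
    - [[0, -100, -55], [0, 0, 0]]
    - [[0, -114, -40], [0, 0, 0]]

```text
time_s: 16.6
eef_pos: [0.47, -0.1484, 0.1234]
tool_rot: [1.949, 1.914, -0.523]
ft_force: [0.2, -0.7, -0.0]
gripper_width: -0.0
```

```bash
python3 go.py 0 -57 45
```

```text
([-0.4, 1.0, 43.3], [-0.4, -0.16, -0.32])
16.6 [ 0.2 -0.7 -0. ] [-0.19 -0.17  2.09 -0.56  1.19  0.04]
tip box mm [ -0.2 -57.7  88.3]
```

Call:
apply_moves:
  deltas:
    - [[0, 1, 20], [0, 0, 0]]
    - [[0, 1, 34], [0, 0, 0]]
    - [[0, 1, 40], [0, 0, 0]]
    - [[0, 1, 44], [0, 0, 0]]
    - [[0, 1, 47], [0, 0, 0]]

```text
time_s: 17.1
eef_pos: [0.4711, -0.1701, 0.0859]
tool_rot: [1.956, 1.913, -0.523]
ft_force: [-18.7, 36.0, 41.8]
gripper_width: -0.0
```

```bash
python3 go.py 0 -57 45
```

```text
([-0.3, -0.6, -0.1], [-0.62, -0.32, -0.52])
17.1 [-18.7  36.   41.8] [-0.23 -0.1   2.1  -0.57  1.1   0.05]
tip box mm [ -0.2 -56.4  44.9]
```

Both ends stop hard at the same height (45.0 and 44.9 in the arm's box frame), as expected for a lid that is home. I'll retreat and take a last look.

Call:
apply_moves:
  deltas:
    - [[0, -0.5, -15], [0, 0, 0]]
    - [[0, -0.5, -60], [0, 0, 0]]
    - [[20, -0.5, -110], [0, 0, 0]]
    - [[70, -0.5, -140], [0, 0, 0]]
    - [[120, 0, -140], [0, 0, 0]]

```text
time_s: 17.6
eef_pos: [0.4795, -0.0034, 0.158]
tool_rot: [1.955, 1.906, -0.509]
ft_force: [1.4, -0.1, -0.4]
gripper_width: -0.003
```

Call:
apply_moves:
  deltas:
    - [[0, 0, 0], [0, 0, 0]]
    - [[0, 0, 0], [0, 0, 0]]
    - [[0, 0, 0], [0, 0, 0]]

```text
time_s: 17.9
eef_pos: [0.4803, -0.004, 0.1589]
tool_rot: [1.955, 1.904, -0.508]
ft_force: [-1.0, 0.6, 0.4]
gripper_width: 0.001
```

```bash
python3 - <<'E'
from h import *
for c in ['scene','top']: cv2.imwrite(f'pics/{c}_end.png',vision.read_camera(c)[:,:,::-1])
s=monitor.sense();print(s['time_s'],s['ft_force'],s['eef_pos'])
E
python3 zoom.py z4
```

```text
18.0 [ 0.70238489 -0.31294956 -0.23754723] [ 0.47979483 -0.00453619  0.15848642]
```

View pics/top_end.png

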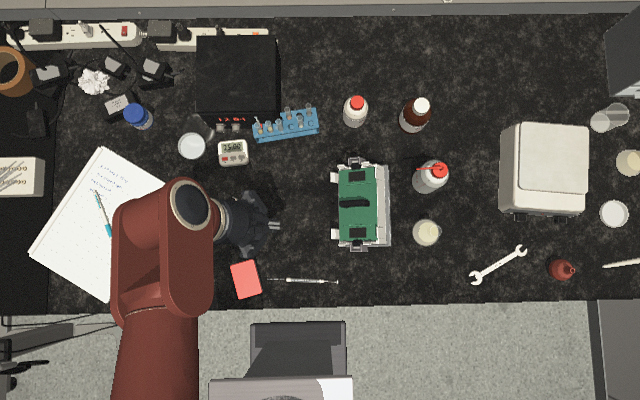

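View pics/z4_scene.png

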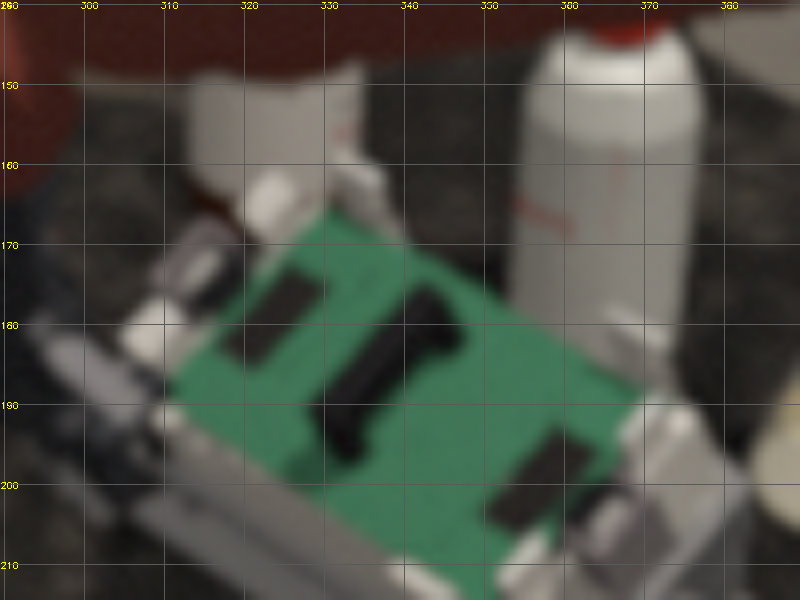

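```bash
python3 -c "
from cell import *
print(job_done())"
```

```text
the job is handed in; nothing more can be done
None
```

The three proud caps are pressed home and the green lid is on the box, down under both snap catches. I handed the job in at about 18 s of the 62 s allowed.

- **Caps:** the proud ones were at box (x, y) = (20, 42), (-20, 0) and (-20, -42) mm. I pressed each with the closed fingers until it stopped hard at about 30–40 N. All three stopped at the same height, and a fresh fit from the pictures put all six caps level, within 1 mm.
- **Lid:** I carried it by the handle, laid it between the guides and pushed it down at about 60 N. I then pressed each end separately: both stopped hard at the same height (45.0 and 44.9 mm). The pictures before and after those presses match, so the lid was already home.
- **Bystanders:** in the last top picture the bottle, flask, timer and ferrule box are where they were. The arm hid the two loose vials in that picture. They were standing undisturbed when the lid was lifted, and the arm passed over or near that spot only in retreating, with the tool about 0.15 m up.

Some readings disagreed:
- **Box height:** by touch the box came out about 3 mm lower than in my first camera fit. That is close to the calibration error, and I allowed for it.
- **Press pads:** they look centred about 61 mm from the lid's middle, not the 66 mm given. I pressed at about 57 mm to stay clear of the catches.

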